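# Fish the emery stick out of the dust-catch box

## Task

Draw the orange baffle plate up out of the mouth of the blue dust-catch box and park it upright in the slot of the grey stand, fully home, and let go of it. Then take the emery stick lying in the box, tilt it so that its abrasive far end comes up through the mouth first, and draw it out slantwise, for it is longer than the mouth. Finish while holding it still in the gripper, all of it at least 5 cm above the level of the box's top and touching nothing else, with the baffle left parked and the other things on the bench undisturbed.

Things in the scene. Friction and masses are not known exactly. Their poses are not given: they have to be found in the camera images.
- box: Fixed blue dust-catch box, 340 (x) x 160 (y) x 70 high; walls 5, floor 6 thick. Origin: centre of its underside; x along its length, away from the robot; z up. Inside 330 x 150. The top is open only at the mouth, x=-55 to +125, over the full inner width; a steel deck (z 65 to 70) covers the near part x=-165 to -55, a lip of the same the far part x=+125 to +165.
- box_mouth (a point): Centre of the box's mouth, level with its top (70 above the table); axes as the box. The baffle stands across the mouth 15 nearer the robot than this (box x=+20), its side edges in upright channels 11 wide made by ribs standing 6 in from the side walls, z 24 to 69; small ledges carry its lower corners at z=30.
- stick_center (a point): Centre of the emery stick: a straight wooden bar 260 (x) x 24 (y) x 20 high (z), about 0.09 kg, with a red abrasive sleeve over most of its length towards the far end (+x). It starts flat on the box's inner floor, its +x end under or near the far lip and its -x end under the near deck, within 4 degrees of the box's x.
- stick_far_end (a point): Centre of the stick's +x (red) end face, 130 from its centre.
- stick_near_end (a point): Centre of the stick's -x (bare wood) end face, 130 from its centre.
- baffle_grip (a point): Centre of the baffle's black grip, 16 thick (x) x 46 (y) x 26 high. The baffle is an orange plate 8 thick (x) x 144 wide (y) x 85 high, about 0.12 kg; this point is 72 above its lower edge, 13 below its upper edge. It starts upright in the box, lower edge 30 above the table, x along the box's x. Either face may go either way in the slot.
- baffle_foot (a point): Middle of the baffle's lower edge; axes as the baffle.
- stand_hole0 (a point): Centre of the slot's mouth in the top of the fixed grey stand (70 x 180 x 45 high), 45 above the table. The slot is 11 wide along x and 148 long along y, 38 deep, with a 3 chamfer at its mouth; z up. The baffle goes straight down into it, its thickness along x. The stand is to the left or to the right of the box.
- control_unit: Fixed off-white hand-motor control unit, 150 x 130 x 76 high, on the other side of the box from the stand; origin at the centre of its underside. Leave alone.
- bur_jar: Bystander: amber jar, 52 across, 65 high; origin under its centre.
- hammer: Bystander: small hammer, 160 long, lying; origin on the table under its middle, x along the handle.
- bench_block: Bystander: steel bench block, 65 x 65 x 20; origin under its centre.
- brush: Bystander: brush, 170 long, lying; origin on the table under its middle, x along it.
- loupe: Bystander: black eye loupe, 34 across, 30 high; origin under its centre.
- tin: Bystander: small open aluminium cup, 64 across, 50 high; origin under its centre.
- stick: The emery stick (see stick_center); origin: middle of its underside, axes as there.
- baffle: The baffle plate (see baffle_grip); origin: middle of its lower edge.
Things that resemble listed ones, but are neither listed nor needed, are in the scene too. Of the things that look like the part that bears stand_hole0, the larger one is meant.

How it is judged (in metres and radians):
On the way, in this order (a step that is already met when the one before it is completed fails the run):
1. the baffle stands upright in the slot of the stand, fully home, and is let go (z of baffle_foot in the frame of stand_hole0 below -0.032 m and horizontal distance between baffle_foot and stand_hole0 below 0.006 m and angle between baffle_foot's own z axis and vertical below 0.12 rad and contact force between the fingers and baffle below 0.05 N), for 0.2 s.
2. the stick's far end is up through the mouth while its near end is still in the box (z of stick_far_end in the frame of box above 0.075 m and z of stick_near_end in the frame of box below 0.062 m), for 0.05 s.
At the end, for the whole second after the job is handed in: The stick is held still in the fingers, both end centres over 115 mm above the table (45 mm above the box top), touching none of the listed things; the baffle stands in the slot, foot at least 32 mm deep, within 6 mm of its centre and 7 degrees of upright (z of baffle_foot in the frame of stand_hole0 below -0.032 m and horizontal distance between baffle_foot and stand_hole0 below 0.006 m and angle between baffle_foot's own z axis and vertical below 0.12 rad and height (world z) of each of stick_far_end, stick_near_end above 0.115 m and contact force between the fingers and stick above 0.5 N and linear speed of stick below 0.03 m/s and angular speed of stick below 0.3 rad/s and contact force between stick and box below 0.05 N and contact force between stick and stand below 0.05 N and contact force between stick and baffle below 0.05 N and contact force between stick and control_unit below 0.05 N and contact force between stick and bur_jar below 0.05 N and contact force between stick and hammer below 0.05 N and contact force between stick and bench_block below 0.05 N and contact force between stick and brush below 0.05 N and contact force between stick and loupe below 0.05 N and contact force between stick and tin below 0.05 N); the arm keeps its last pose, push and grip.
It fails at once if a bystander is moved by more than 30 mm (distance of any of bur_jar, hammer, bench_block, brush, loupe, tin from where it was at the start of the episode above 0.03 m).
It also fails if it takes over 59 s, if anything falls off the work surface, if the arm or the gripper's body presses on something with over 40 N, if the wrist force passes 120 N, or if a joint passes its speed limit or range.

## Robot

A 6-joint arm with a two-finger parallel gripper is mounted at the origin on the work surface. World frame = base frame: x ahead of the robot, y to its left, z up, the work surface at z = 0. Lengths are in m, angles in degrees, forces in N, time in s.
With the tool pointing down it reaches from about 0.375 to 0.9 m from the base axis. Payload 3.1 kg.
Tool frame: the origin (TCP) lies at the very end of the fingers, on their centre line; the grasp point (between the pads) lies 19 mm behind it (grasp_offset is the distance from the TCP to the grasp point, in m); z points along the fingers, y is the direction in which the jaws open and shut (so a half turn about z gives the same grasp; the last joint's range is limited). The gripper opens to 87 mm and grips with 3 to 60 N. Pads are 19 mm wide; open, the fingers measure 117 mm over their backs; the gripper's body (75 mm by 190 mm) begins 51 mm behind the grasp point.
Start: joints at [-75.544, 30.224, 82.088, -0, 67.689, -10.227], TCP at [0.261, -0.568, 0.223] pointing down, gripper open.
Joint ranges: [-176.69, 176.69], [-43.24, 126.21], [12.49, 139.97], [-82, 262], [0, 151.66], [-163.58, 163.58]. Speed limits (degrees/s): [159.86, 159.86, 180, 180, 180, 180].

## Interface

Orientations are given as a 3x3 rotation matrix whose columns are the frame's x, y, z axes.
In Python, from rig import * gives the robot as it stands. The module is installed in compiled form; this text tells all that it offers.
- The arm moves only by the tool play_rows, never from a script. Its argument "plan" is a list that holds one entry, the list of rows, each a list of 7 numbers: the shift along the world's x, y, z each as a share of 5 cm, from -1 to 1, then the turn, a rotation vector about the world's x, y, z each as a share of pi rad, from -1 to 1, then the gripper's target within -1 to 1 (fully open at 1, half-way at 0, shut at -1). A call has 1 to 12 rows; each row shifts and turns the commanded pose from where the row before left it; what a row does not reach is not made up. A row lasts 1/10 s, in which the tool goes at most 50 mm and 8.59 degrees, less where a joint would pass 70% of its speed; a pose out of reach is approached as far as the arm can. A call with a number of a shift or a turn outside -1 to 1 is refused whole. A call with a gripper value outside its range is refused whole. The fingers move at their own pace and stop on an object; the grip force is fixed at half the most. Time passes only in rows, so rows that do not move let the fingers close. It gives the time, the measured TCP pose, the force and the opening at its end, in the units of the state.
- read_state(): the state, without advancing time (a new reading comes with each control period).
- capture(name): name is "side" or "top" or "wrist"; returns the picture (480x640x3 uint8, red, green, blue); there is no depth.
- camera_params(name): a dict with "intrinsics" (3x3 intrinsics, pixels), "R" (3x3) and "t" (3): a world point X has camera coordinates R X + t; the wrist camera has in their place "mount" (4x4, takes a point from camera to tool coordinates, whose origin is the TCP and whose axes are the flange's). Camera axes: x right, y down, z forward; pixel columns grow to the right and rows downward; lengths in m; the calibration is good to about 2 mm. A picture is of the moment at which its call begins: read the wrist's pose just before it. camera_params takes no time and is no camera call.
- hand_in(): hands the job in, once; it reports no verdict.
The state is a dict: "time_s": time; "joint_positions": joint angles; "qvel": joint speeds; "tau": joint torques, N m; "position": TCP position; "tcp_rot": TCP orientation; "force": force on the tool from outside, world axes, zero at the start; "moment": the same for the moment, N m; "opening": opening from 0.0 (shut) to 1.0 (fully open).
Only numpy, scipy, OpenCV 4.12 (cv2) and the standard library are available. Lean on these libraries where they do the work, as an engineer would, in place of code of your own. Each camera call takes 0.05 s, during which the arm holds its last target. There are 200 camera calls.

## Working session

There is one attempt and no reset: what is moved stays moved. The work goes in short steps, Python scripts to look and compute and a tool call to move; the robot and the scene stay as the last step left them, time stands still between calls to the robot, and variables do not carry over. Pictures are saved under pics/ and viewed, about 8 in all and at most 12, crops included, and the job is handed in when it is done.

Besides the shell and the picture viewer there is one more tool, called after "Call:" by a JSON object that holds its "fn" and its "kwargs". play_rows: Moves the arm, as the interface text tells. Its arguments: {"type":"object","properties":{"plan":{"type":"array"}},"required":["plan"]}

```bash
mkdir -p pics
cat > h.py <<'E'
from rig import *
import numpy as np, cv2
def snap(n,f):
    s=read_state(); im=capture(n); cv2.imwrite('pics/'+f,im[:,:,::-1]); return im,s
def P(n,s=None):
    c=camera_params(n); K=np.array(c['intrinsics'])
    if 'R' in c: return K,np.array(c['R']),np.array(c['t'])
    M=np.array(c['mount']); T=np.eye(4); T[:3,:3]=s['tcp_rot']; T[:3,3]=s['position']
    W=np.linalg.inv(T@M); return K,W[:3,:3],W[:3,3]
def ray(cam,uv):
    K,R,t=cam; d=R.T@np.linalg.solve(K,[uv[0],uv[1],1.]); return -R.T@t,d
def onz(cam,uv,z):
    o,d=ray(cam,uv); return o+d*(z-o[2])/d[2]
def tri(c1,u1,c2,u2):
    o1,d1=ray(c1,u1);o2,d2=ray(c2,u2)
    A=np.stack([d1,-d2],1); k=np.linalg.lstsq(A,o2-o1,rcond=None)[0]
    a=o1+k[0]*d1;b=o2+k[1]*d2; return (a+b)/2,np.linalg.norm(a-b)
def proj(cam,X):
    K,R,t=cam; p=K@(R@np.array(X)+t); return p[:2]/p[2]
E
python3 - <<'E'
from h import *
np.set_printoptions(precision=4,suppress=True)
for n in('top','side'):
    snap(n,n+'0.png'); K,R,t=P(n); print(n,K[0,0],-R.T@t,R[2])
s=read_state();print(s); print(camera_params('wrist'))
E
```

```text
top 450.3721341338072 [ 0.3758 -0.0062  1.3917] [ 0.1105 -0.017  -0.9937]
side 508.79683901815343 [0.2719 1.1006 0.7546] [ 0.2028 -0.8394 -0.5042]
{'time_s': 0.1, 'joint_positions': array([-75.545 ,  30.2731,  82.1478,  -0.0002,  67.6884, -10.2282]), 'qvel': array([ 0.0804,  0.0793, -0.3199, -0.0621,  0.0155, -0.095 ]), 'tau': array([ -0.0005, -44.0987, -17.715 ,   0.0634,   0.0534,  -0.0001]), 'position': array([ 0.2609, -0.5673,  0.2217]), 'tcp_rot': array([[ 0.9086,  0.4176, -0.0005],
       [ 0.4176, -0.9086,  0.0018],
       [ 0.0003, -0.0019, -1.    ]]), 'force': array([-0.2272, -0.0403, -0.1248]), 'moment': array([-0.0055,  0.0332, -0.0122]), 'opening': 1.0040569778076356}
{'intrinsics': array([[344.922 ,   0.    , 320.3276],
       [  0.    , 344.922 , 245.7441],
       [  0.    ,   0.    ,   1.    ]]), 'mount': array([[ 0.0004, -0.9531, -0.3026,  0.0833],
       [ 1.    ,  0.0001,  0.0009,  0.0002],
       [-0.0008, -0.3026,  0.9531, -0.1615],
       [ 0.    ,  0.    ,  0.    ,  1.    ]])}
```

View pics/top0.png

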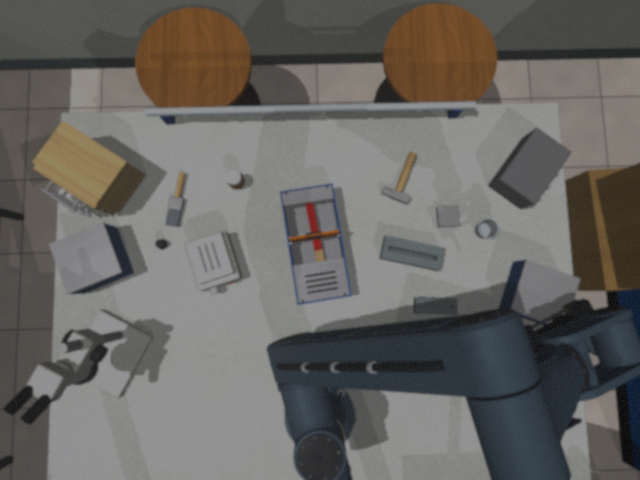

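View pics/side0.png

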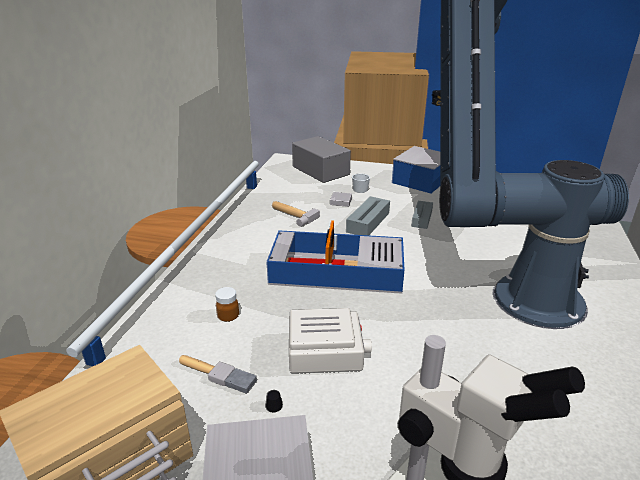

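Top view: the box is around (318,243) with the orange baffle at (314,237). The stick is red from (310,205) to (318,250), with bare wood at (320,256). The stand candidates are the large slotted grey block at (412,252) and a smaller look-alike at (436,305). I choose the larger one; the control unit at (212,260) is on the other side of the box, which agrees. In the side view, the baffle top is at (332,224) and the stand at (368,215).

Run:
```python
from h import *
np.set_printoptions(precision=4,suppress=True)
T=P('top');S=P('side')
c=np.array([onz(T,u,.07) for u in [(282,190),(337,183),(351,296),(298,303)]]);print(c);print('box',c.mean(0), np.degrees(np.arctan2(*( (c[0]+c[1]-c[2]-c[3])[:2][::-1]))))
c=np.array([onz(T,u,.045) for u in [(384,235),(446,250),(442,271),(381,255)]]);print(c);print('stand',c.mean(0)); v=(c[0]+c[3]-c[1]-c[2]);print(np.degrees(np.arctan2(-v[0],v[1])))
for u in [(289,239),(340,233)]: print(onz(T,u,.115))
im=cv2.imread('pics/top0.png')[160:320,270:460]; im2=cv2.imread('pics/side0.png')[180:300,255:445]
cv2.imwrite('pics/crop.png',np.vstack([cv2.resize(im,None,fx=4,fy=4,interpolation=2)[:340*1][:],cv2.resize(im2,(760,256))]) if 0 else cv2.resize(im,None,fx=3.7,fy=3.7,interpolation=2))
```

```text
[[ 0.6693  0.0928  0.07  ]
 [ 0.6869 -0.072   0.07  ]
 [ 0.3503 -0.103   0.07  ]
 [ 0.3342  0.0517  0.07  ]]
box [ 0.5102 -0.0076  0.07  ] 6.132262769509164
[[ 0.5297 -0.2104  0.045 ]
 [ 0.4797 -0.3956  0.045 ]
 [ 0.4169 -0.38    0.045 ]
 [ 0.4695 -0.1989  0.045 ]]
stand [ 0.4739 -0.2962  0.045 ]
-15.640852682928221
[0.5168 0.0718 0.115 ]
[ 0.5305 -0.0741  0.115 ]
```

View pics/crop.png

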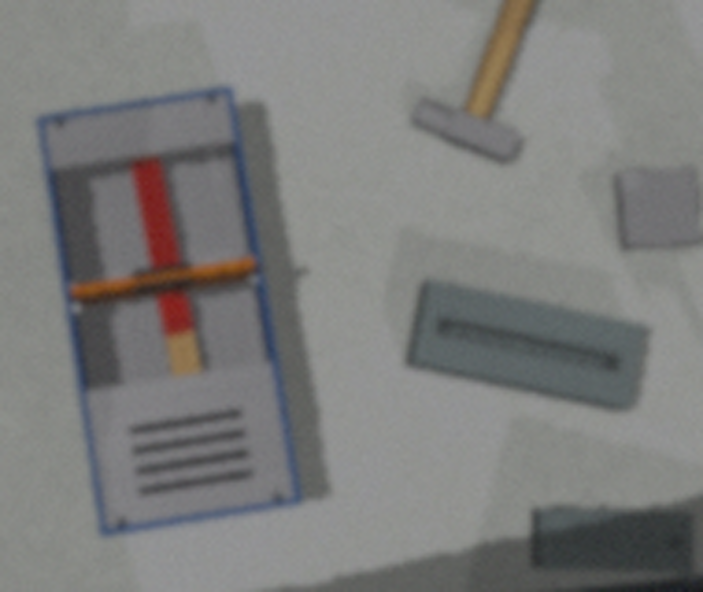

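The crop confirms the larger slotted stand, the baffle across the mouth, and the stick running under both deck and lip. I'll move over the stand first for a close look.

Call:
{"fn": "play_rows", "kwargs": {"plan": [[[0.44,0.5,0.1,0,0,0.029,1],[0.44,0.5,0.1,0,0,0.029,1],[0.44,0.5,0.1,0,0,0.029,1],[0.44,0.5,0.1,0,0,0.029,1],[0.44,0.5,0.1,0,0,0.029,1],[0.44,0.5,0.1,0,0,0.029,1],[0.44,0.5,0.1,0,0,0.029,1],[0.44,0.5,0.1,0,0,0.029,1],[0.44,0.5,0.1,0,0,0.029,1],[0.44,0.5,0.1,0,0,0.029,1],[0,0,0,0,0,0,1],[0,0,0,0,0,0,1]]]}}

```text
time_s: 1.3
position: [0.4811, -0.3173, 0.2722]
tcp_rot: [[0.226, 0.974, -0.001], [0.974, -0.226, -0.0], [-0.0, -0.001, -1.0]]
force: [0.3, -1.3, 0.0]
opening: 0.998
```

Run:
```python
from h import *
im,s=snap('wrist','w1.png'); print(s['position'],s['tcp_rot'],s['time_s'],s['qvel'])
import pickle; pickle.dump((s['position'],s['tcp_rot']),open('w1.pkl','wb'))
```

```text
[ 0.48105125 -0.31729008  0.27221764] [[ 2.25900815e-01  9.74149864e-01 -9.29910690e-04]
 [ 9.74150269e-01 -2.25900971e-01 -6.44687743e-05]
 [-2.72869976e-04 -8.91309201e-04 -9.99999566e-01]] 1.3 [-1.95659023e+00  2.94423810e-01  1.70482842e-01 -2.02260419e-01
 -1.53289904e-02 -1.78508785e-03]
```

Call:
{"fn": "play_rows", "kwargs": {"plan": [[[0.12,0.65,0.1,0,0,0.013,1],[0.12,0.65,0.1,0,0,0.013,1],[0.12,0.65,0.1,0,0,0.013,1],[0.12,0.65,0.1,0,0,0.013,1],[0.12,0.65,0.1,0,0,0.013,1],[0.12,0.65,0.1,0,0,0.013,1],[0.12,0.65,0.1,0,0,0.013,1],[0.12,0.65,0.1,0,0,0.013,1],[0.1,0.6,0,0,0,0,1],[0,0,0,0,0,0,1],[0,0,0,0,0,0,1]]]}}

```text
time_s: 2.45
position: [0.5337, -0.0287, 0.3122]
tcp_rot: [[-0.097, 0.995, -0.001], [0.995, 0.097, -0.001], [-0.001, -0.001, -1.0]]
force: [-0.4, -1.1, -0.7]
opening: 1.002
```

Run:
```python
from h import *
im,s=snap('wrist','w2.png'); print(s['position'],s['tcp_rot'],s['time_s'],s['qvel'])
import pickle; pickle.dump((s['position'],s['tcp_rot']),open('w2.pkl','wb'))
```

```text
[ 0.53369577 -0.02870781  0.31218903] [[-9.70860808e-02  9.95275607e-01 -8.70889786e-04]
 [ 9.95275792e-01  9.70854752e-02 -7.12650265e-04]
 [-6.24732676e-04 -9.35963943e-04 -9.99999367e-01]] 2.45 [-1.4678444   0.02205659 -0.15822853 -0.022732    0.0229263  -0.05485257]
```

View pics/w1.png

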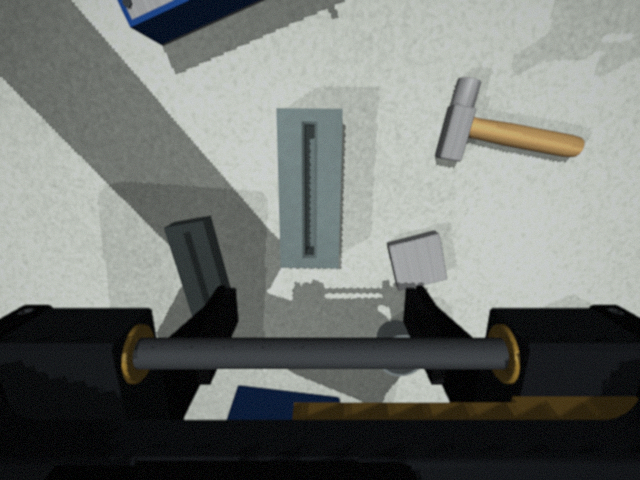

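View pics/w2.png

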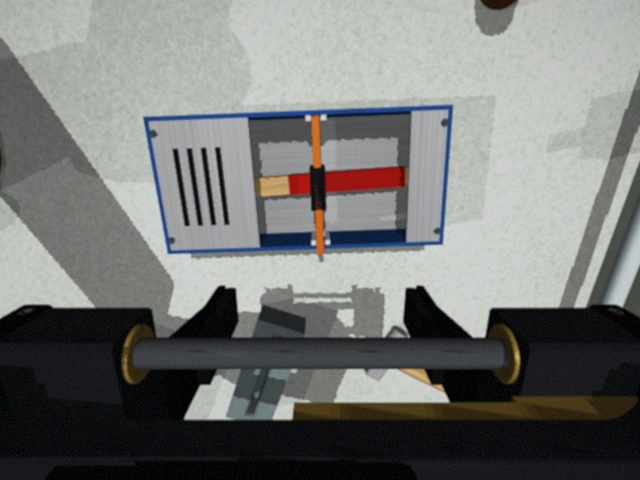

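w1 shows the stand top with corners (277,109), (342,109), (341,268) and (280,267), and the slot from (309,122) to (309,257). w2 shows the box corners (145,118), (452,106), (442,243) and (168,252), and the baffle's top edge from (316,115) to (321,253) with its grip at (318,188).

Run:
```python
from h import *
import pickle
np.set_printoptions(precision=4,suppress=True)
g=lambda f:P('wrist',dict(zip(('position','tcp_rot'),pickle.load(open(f,'rb')))))
W1,W2,T=g('w1.pkl'),g('w2.pkl'),P('top')
ang=lambda v:np.degrees(np.arctan2(v[1],v[0]))
c=np.array([onz(W1,u,.045) for u in [(277,109),(342,109),(341,268),(280,267)]]);print('stand',c.mean(0))
print([np.linalg.norm(c[i]-c[(i+1)%4]) for i in range(4)], 'yaw',ang(c[0]+c[1]-c[2]-c[3])-90)
e=[onz(W1,u,.045) for u in [(309.5,122),(308.7,257)]];print('slot',(e[0]+e[1])/2,np.linalg.norm(e[0]-e[1]),ang(e[0]-e[1])-90)
print('slot tri',tri(W1,(309,188.5),T,(270+528.5/3.7,160+345/3.7)))
c=np.array([onz(W2,u,.07) for u in [(145,118),(452,106),(442,243),(168,252)]]);print('box',c.mean(0))
print([np.linalg.norm(c[i]-c[(i+1)%4]) for i in range(4)], 'yaw',ang(c[1]+c[2]-c[0]-c[3]))
e=[onz(W2,u,.115) for u in [(316,115),(321,253)]];print('baffle top',(e[0]+e[1])/2,np.linalg.norm(e[0]-e[1]),ang(e[0]-e[1])-90)
print('grip tri',tri(W2,(318.5,188),T,(315.9,234.6)))
for u in [(260,187),(404,177)]: print('stick',onz(W2,u,.026))
# segment checks
im=cv2.imread('pics/w2.png'); h=cv2.cvtColor(im,cv2.COLOR_BGR2HSV)
m=cv2.inRange(h,(7,150,120),(20,255,255)); m[:100]=0;m[270:]=0; n,l,st,ct=cv2.connectedComponentsWithStats(m); print(st[1:][st[1:,4]>30],ct[1:][st[1:,4]>30])
```

```text
stand [ 0.4741 -0.2941  0.045 ]
[np.float64(0.0682553850154633), np.float64(0.17891310316970555), np.float64(0.07362708643027067), np.float64(0.1776568405752896)] yaw -13.185832580656822
slot [ 0.4731 -0.2935  0.045 ] 0.15198519887327244 -13.939666940088557
slot tri (array([ 0.4733, -0.2896,  0.0556]), np.float64(0.006920392519968564))
box [ 0.5083 -0.0008  0.07  ]
[np.float64(0.3360699353545042), np.float64(0.15608897770070845), np.float64(0.3374915796531366), np.float64(0.15552231528212648)] yaw 7.6325023964218826
baffle top [0.5285 0.0026 0.115 ] 0.1420702574138844 7.591682397608608
grip tri (array([ 0.5303, -0.0038,  0.0782]), np.float64(0.004091313787399465))
stick [ 0.4537 -0.0162  0.026 ]
stick [0.6367 0.0146 0.026 ]
[[311 116  10  52 391]
 [315 210   9  44 316]] [[315.688  140.7545]
 [319.2278 231.    ]]
```

Call:
{"fn": "play_rows", "kwargs": {"plan": [[[-0.1,0.62,0,0,0,0.011,1],[0,0,-0.6,0,0,0,1],[0,0,-0.7,0,0,0,1],[0,0,-0.7,0,0,0,1],[0,0,-0.7,0,0,0,1],[0,0,-0.7,0,0,0,1],[0,0,-0.7,0,0,0,1],[0,0,-0.46,0,0,0,1],[0,0,0,0,0,0,1],[0,0,0,0,0,0,-1],[0,0,0,0,0,0,-1],[0,0,0,0,0,0,-1]]]}}

```text
time_s: 3.7
position: [0.5302, 0.0026, 0.0861]
tcp_rot: [[-0.132, 0.991, 0.003], [0.991, 0.132, -0.001], [-0.001, 0.003, -1.0]]
force: [1.0, 0.2, 0.0]
opening: 0.812
```

Call:
{"fn": "play_rows", "kwargs": {"plan": [[[0,0,0,0,0,0,-1],[0,0,0,0,0,0,-1],[0,0,0,0,0,0,-1]]]}}

```text
time_s: 4.0
position: [0.5292, 0.0032, 0.085]
tcp_rot: [[-0.132, 0.991, 0.001], [0.991, 0.132, -0.0], [-0.0, 0.001, -1.0]]
force: [0.2, -0.2, 0.0]
opening: 0.54
```

Run:
```python
from h import *
im,s=snap('wrist','w3.png'); print(s)
```

```text
{'time_s': 4.0, 'joint_positions': array([-1.17606484e+01,  3.49213944e+01,  1.02564810e+02, -1.42141664e-03,
        4.24628027e+01, -1.93549164e+01]), 'qvel': array([-0.00870074,  0.32385416,  0.06587879,  0.11695325, -0.06122865,
        0.01713221]), 'tau': array([-3.20800196e-02, -3.99840975e+01, -1.00207883e+01,  3.90607479e-02,
        5.53962705e-02,  1.08427175e-04]), 'position': array([0.52922763, 0.00319277, 0.08502887]), 'tcp_rot': array([[-1.32175226e-01,  9.91225987e-01,  8.67899826e-04],
       [ 9.91226318e-01,  1.32175443e-01, -1.97799270e-04],
       [-3.10778821e-04,  8.34140986e-04, -9.99999604e-01]]), 'force': array([ 0.19634501, -0.19574449,  0.03341896]), 'moment': array([ 0.00774782, -0.09159556, -0.00288677]), 'opening': 0.5401889053768166}
```

View pics/w3.png

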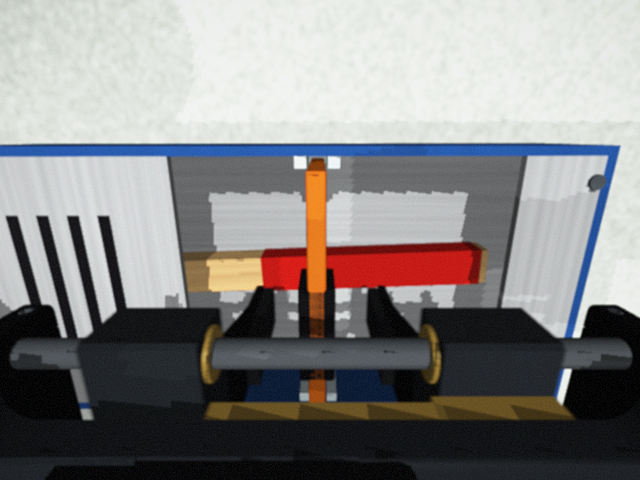

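The fingers straddle the grip (316,330) well centred and are still closing. The stick's far end is visible at (487,262), short of the lip edge at about x=520 px.

Call:
{"fn": "play_rows", "kwargs": {"plan": [[[0,0,0,0,0,0,-1],[0,0,0,0,0,0,-1],[0,0,0,0,0,0,-1],[0,0,0,0,0,0,-1],[0,0,0,0,0,0,-1],[0,0,0,0,0,0,-1]]]}}

```text
time_s: 4.65
position: [0.529, 0.0032, 0.0845]
tcp_rot: [[-0.132, 0.991, -0.0], [0.991, 0.132, 0.0], [0.0, -0.0, -1.0]]
force: [0.2, 0.5, -0.6]
opening: 0.181
```

Run:
```python
from h import *
np.set_printoptions(precision=4,suppress=True)
im,s=snap('wrist','w4.png'); W=P('wrist',s); print(s['position'],s['force'],s['opening'])
R=np.array(s['tcp_rot']);p=s['position']
h=cv2.cvtColor(im,cv2.COLOR_RGB2HSV)
m=cv2.inRange(h,(8,150,170),(20,255,255)); m[:140]=0;m[300:]=0;m[:,:290]=0;m[:,345:]=0
for v in range(150,300,6): 
    q=np.where(m[v])[0]; print(v,q.min() if len(q) else 0,q.max() if len(q) else 0,len(q),end=' | ')
for u in [(316,170),(316,292)]: print('tool frame',R.T@(onz(W,u,.115)-p))
B=np.array([[185,290],[485,281],[487,262]])
for u,z in [((480,244),.026),((472,284),.026),((264,249),.026),((261,290),.026)]: print('stick',onz(W,u,z))
for u in [(170,155),(523,155)]: print('mouth ',onz(W,u,.07))
```

```text
[0.529  0.0032 0.0845] [ 0.1912  0.5452 -0.5748] 0.18076026814896476
150 0 0 0 | 156 0 0 0 | 162 0 0 0 | 168 0 0 0 | 174 311 330 20 | 180 311 330 20 | 186 311 330 20 | 192 311 330 20 | 198 311 330 20 | 204 312 330 19 | 210 312 330 19 | 216 312 330 19 | 222 312 330 19 | 228 312 329 18 | 234 312 329 18 | 240 312 329 18 | 246 312 330 19 | 252 312 330 19 | 258 312 330 19 | 264 311 330 20 | 270 312 329 18 | 276 312 329 18 | 282 312 329 18 | 288 312 329 18 | 294 0 0 0 | tool frame [ 0.0712 -0.0019 -0.0305]
tool frame [ 0.0214 -0.0021 -0.0305]
stick [0.6326 0.0317 0.026 ]
stick [0.635  0.0026 0.026 ]
stick [0.4898 0.0091 0.026 ]
stick [ 0.4902 -0.0213  0.026 ]
mouth  [0.4453 0.067  0.07  ]
mouth  [0.6182 0.0901 0.07  ]
```

Call:
{"fn": "play_rows", "kwargs": {"plan": [[[0,0,0.3,0,0,0,-1],[0,0,0.6,0,0,0,-1],[0,0,0.6,0,0,0,-1],[0,0,0.6,0,0,0,-1],[-0.123,-0.658,0.2,0,0,-0.013,-1],[-0.123,-0.658,0,0,0,-0.013,-1],[-0.123,-0.658,0,0,0,-0.013,-1],[-0.123,-0.658,0,0,0,-0.013,-1],[-0.123,-0.658,0,0,0,-0.013,-1],[-0.123,-0.658,0,0,0,-0.013,-1]]]}}

```text
time_s: 5.7
position: [0.4913, -0.1953, 0.1992]
tcp_rot: [[0.114, 0.993, -0.001], [0.993, -0.114, 0.001], [0.0, -0.001, -1.0]]
force: [0.7, 0.8, -0.3]
opening: 0.178
```

Call:
{"fn": "play_rows", "kwargs": {"plan": [[[-0.123,-0.658,0,0,0,-0.013,-1],[-0.123,-0.658,0,0,0,-0.013,-1],[-0.123,-0.658,0,0,0,-0.013,-1],[0,0,-0.5,0,0,0,-1],[0,0,-0.6,0,0,0,-1],[0,0,0,0,0,0,-1],[0,0,0,0,0,0,-1],[0,0,0,0,0,0,-1]]]}}

```text
time_s: 6.5
position: [0.4745, -0.2934, 0.1457]
tcp_rot: [[0.233, 0.973, 0.002], [0.973, -0.233, -0.001], [-0.001, 0.002, -1.0]]
force: [0.2, -0.4, -1.1]
opening: 0.18
```

Run:
```python
from h import *
np.set_printoptions(precision=4,suppress=True)
im,s=snap('wrist','w5.png'); print(s['position'],s['tcp_rot'],s['force'],s['opening'])
```

```text
[ 0.4745 -0.2934  0.1457] [[ 0.2326  0.9726  0.0016]
 [ 0.9726 -0.2326 -0.0015]
 [-0.0011  0.0019 -1.    ]] [ 0.168  -0.4171 -1.1061] 0.17976638556612604
```

View pics/w5.png

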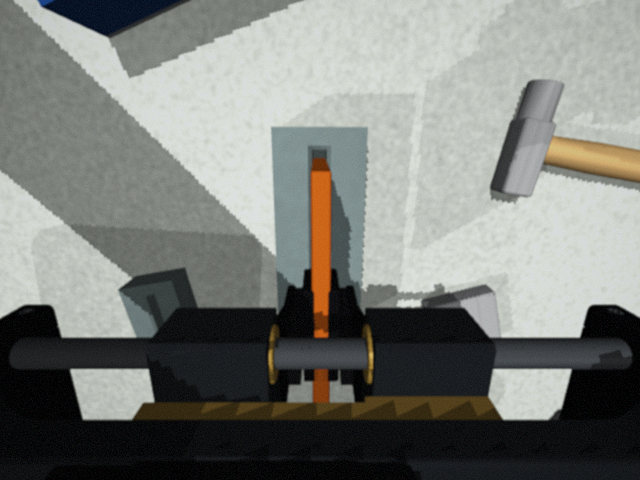

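The held baffle's top edge (320,170) lines up with the slot end (319,146) and with the stand centred between columns 272 and 367. I'll check the offset numerically.

Run:
```python
from h import *
np.set_printoptions(precision=4,suppress=True)
s=read_state();W=P('wrist',s);R=np.array(s['tcp_rot']);p=s['position']
L=lambda u,z:R.T@(onz(W,u,z)-p)
print('slot end',L((319.5,146),.045),'expect x .074+-(chamfer:.077)')
for u in [(272,127),(367,127),(277,300),(364,300)]: print('stand',L(u,.045))
for u in [(320.5,171),(321,292)]: print('baffle top',L(u,p[2]+.0305))
im=cv2.imread('pics/w5.png')
for v in (140,200,250): 
    g=im[v,260:380].astype(int); print(v, ' '.join(map(str,g[:,2])))
for v in range(140,180,3): print(v,im[v,320])
```

```text
slot end [ 0.0763 -0.0006  0.1009] expect x .074+-(chamfer:.077)
stand [ 0.0894 -0.0348  0.1008]
stand [0.0894 0.0335 0.101 ]
stand [-0.0482 -0.0364  0.101 ]
stand [-0.0482  0.0367  0.1012]
baffle top [ 0.0708 -0.     -0.0306]
baffle top [ 0.0214  0.0002 -0.0305]
140 218 220 217 220 217 221 215 216 218 217 206 177 143 132 131 132 138 133 136 131 129 132 129 132 131 132 132 127 132 128 128 127 132 131 130 134 131 130 132 131 131 128 131 131 125 127 129 132 131 123 126 125 127 129 123 129 132 132 129 131 129 130 126 129 125 129 127 132 127 127 128 127 126 124 125 127 131 120 128 124 126 129 129 125 129 125 129 130 128 129 129 129 131 121 126 135 127 126 127 121 124 120 120 128 123 123 135 162 184 194 190 191 188 185 187 190 192 192 192 192
200 221 219 220 225 223 222 223 219 218 221 221 221 218 197 150 122 126 129 129 129 130 129 129 129 132 131 132 125 133 132 137 132 134 132 131 133 131 130 136 125 132 131 133 132 135 134 129 123 103 95 109 155 185 203 205 206 205 204 206 204 204 204 206 207 204 209 205 203 199 187 155 104 68 72 72 67 72 69 72 73 84 103 127 127 132 130 129 130 131 128 127 125 131 126 128 126 127 130 127 126 125 133 133 131 151 176 200 201 200 198 197 197 196 194 196 195 199 199 198 198
250 115 122 131 136 133 132 128 137 161 197 210 217 221 221 211 188 151 125 122 125 123 131 124 127 128 132 130 126 131 128 128 128 125 124 130 128 125 130 128 129 128 129 127 131 127 127 130 127 112 90 91 129 173 197 206 204 205 203 205 204 205 202 204 204 206 204 204 207 199 184 144 91 67 71 76 71 69 69 71 75 71 74 74 76 71 72 67 75 88 107 119 129 129 132 135 132 127 129 128 128 134 131 138 175 199 203 201 200 199 202 201 202 205 199 199 195 195 195 197 194
140 [145 144 129]
143 [147 142 124]
146 [117 118 103]
149 [92 88 79]
152 [69 67 56]
155 [75 76 65]
158 [34 54 92]
161 [ 12  47 105]
164 [  8  48 107]
167 [ 14  47 103]
170 [ 15  59 126]
173 [ 28  99 204]
176 [ 24 103 207]
179 [ 26 101 207]
```

Call:
{"fn": "play_rows", "kwargs": {"plan": [[[-0.01,0,-0.4,0,0,0,-1],[0,0,-0.4,0,0,0,-1],[0,0,-0.2,0,0,0,-1],[0,0,-0.2,0,0,0,-1],[0,0,-0.2,0,0,0,-1],[0,0,-0.1,0,0,0,-1],[0,0,0,0,0,0,-1],[0,0,0,0,0,0,-1]]]}}

```text
time_s: 7.35
position: [0.4734, -0.2932, 0.0697]
tcp_rot: [[0.233, 0.972, 0.0], [0.972, -0.233, -0.0], [-0.0, 0.0, -1.0]]
force: [-0.1, 0.3, -1.1]
opening: 0.183
```

Call:
{"fn": "play_rows", "kwargs": {"plan": [[[0,0,-0.1,0,0,0,-1],[0,0,-0.07,0,0,0,-1],[0,0,0,0,0,0,-1]]]}}

```text
time_s: 7.65
position: [0.4732, -0.2931, 0.0614]
tcp_rot: [[0.233, 0.972, 0.0], [0.972, -0.233, -0.0], [-0.0, 0.0, -1.0]]
force: [-0.7, 0.2, 1.9]
opening: 0.177
```

Call:
{"fn": "play_rows", "kwargs": {"plan": [[[0,0,-0.02,0,0,0,1],[0,0,0,0,0,0,1],[0,0,0,0,0,0,1],[0,0,0,0,0,0,1],[0,0,0,0,0,0,1],[0,0,0,0,0,0,1],[0,0,0.4,0,0,0,1],[0,0,0.7,0,0,0,1],[0,0,0.8,0,0,0,1],[0,0,0.8,0,0,0,1],[0,0,0,0,0,0,1]]]}}

```text
time_s: 8.75
position: [0.4762, -0.2955, 0.2007]
tcp_rot: [[0.233, 0.972, 0.009], [0.972, -0.233, -0.008], [-0.006, 0.011, -1.0]]
force: [1.2, 0.3, 1.5]
opening: 0.987
```

Run:
```python
from h import *
np.set_printoptions(precision=4,suppress=True)
im,s=snap('wrist','w6.png');W=P('wrist',s); print(s['position'],s['tcp_rot'],s['opening'])
h=cv2.cvtColor(im,cv2.COLOR_RGB2HSV)
m=cv2.inRange(h,(8,150,170),(20,255,255));m[300:]=0; n,l,st,ct=cv2.connectedComponentsWithStats(m); print(st[1:][st[1:,4]>30])
print('expected top ends (z .092)',[proj(W,(.4732+a*.233,-.2931+a*.972,.092)) for a in (.071,-.073)])
im2,_=snap('side','s6.png'); 
cv2.imwrite('pics/c6.png',np.hstack([cv2.resize(im[60:360,150:500],(400,343)),cv2.resize(im2[140:310,250:450],(400,343),interpolation=2)])[:,:,::-1])
```

```text
[ 0.4762 -0.2955  0.2007] [[ 0.2329  0.9725  0.0091]
 [ 0.9725 -0.2328 -0.0085]
 [-0.0061  0.0108 -0.9999]] 0.9867172531287633
[[309 151   9  64 545]
 [310 266   9  28 210]]
expected top ends (z .092) [array([314.2834, 149.8025]), array([315.0539, 318.8844])]
```

View pics/c6.png

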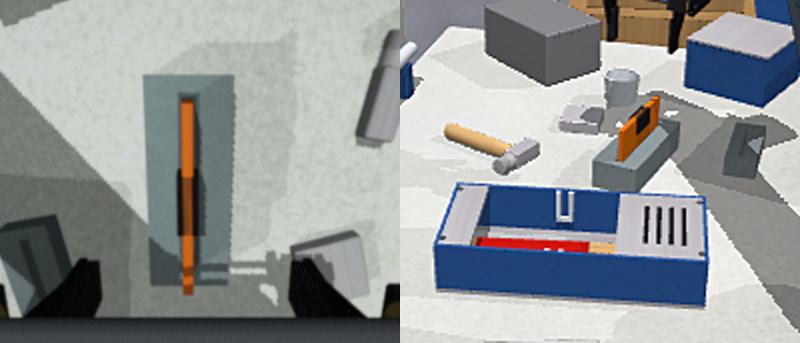

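The baffle is parked home in the larger stand, its top ends match the expected pixels, and the bystanders are untouched. Next I turn the tool for the stick and look from above it.

Call:
{"fn": "play_rows", "kwargs": {"plan": [[[0.03,0.65,0.2,0,0,-0.0417,0.3],[0.03,0.65,0.1,0,0,-0.0417,0.3],[0.03,0.65,0.1,0,0,-0.0417,0.3],[0.03,0.65,0.1,0,0,-0.0417,0.3],[0.03,0.65,0.1,0,0,-0.0417,0.3],[0.03,0.65,0.1,0,0,-0.0417,0.3],[0.03,0.65,0.1,0,0,-0.0417,0.3],[0.03,0.65,0.1,0,0,-0.0417,0.3],[0.03,0.65,0.1,0,0,-0.0417,0.3],[0,0,0,0,0,0,0.3],[0,0,0,0,0,0,0.3],[0,0,0,0,0,0,0.3]]]}}

```text
time_s: 10.05
position: [0.4861, -0.0011, 0.244]
tcp_rot: [[0.988, 0.156, -0.002], [0.156, -0.988, 0.0], [-0.002, -0.0, -1.0]]
force: [-0.1, -0.4, -0.6]
opening: 0.654
```

Run:
```python
from h import *
import pickle
im,s=snap('wrist','w7.png'); print(s['position'],s['tcp_rot'],s['opening'],s['joint_positions'])
pickle.dump((s['position'],s['tcp_rot']),open('w7.pkl','wb'))
```

```text
[ 0.4861401  -0.0010846   0.24395412] [[ 9.87696244e-01  1.56368167e-01 -2.26388159e-03]
 [ 1.56368651e-01 -9.87698762e-01  3.73883138e-05]
 [-2.23018671e-03 -3.90928408e-04 -9.99997437e-01]] 0.6535096218692442 [-1.33085984e+01  1.79541280e+01  9.99508481e+01 -3.13918986e-02
  6.22217481e+01  6.77098828e+01]
```

View pics/w7.png

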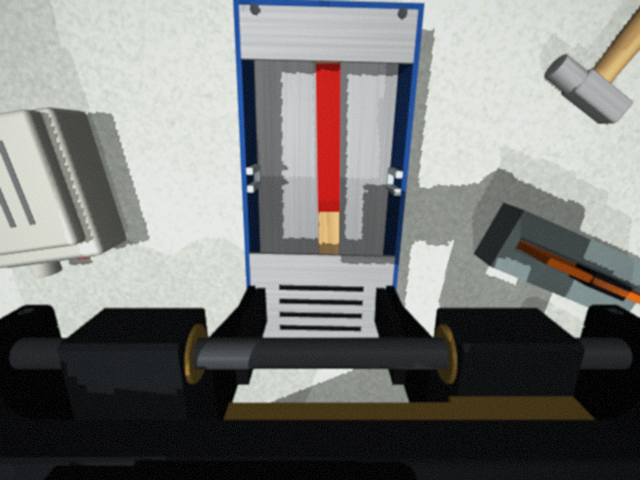

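The stick lies straight up the picture: its edges are at (316–341, 70) and (317–340, 210), and the bare wood starts at row 212. Its far end lies just under the lip edge at row 62, and the near deck edge is at row 254.

Run:
```python
from h import *
import pickle
np.set_printoptions(precision=4,suppress=True)
g=lambda f:P('wrist',dict(zip(('position','tcp_rot'),pickle.load(open(f,'rb')))))
W,W2=g('w7.pkl'),g('w2.pkl')
im=cv2.imread('pics/w7.png');h=cv2.cvtColor(im,cv2.COLOR_BGR2HSV)
m=(cv2.inRange(h,(0,150,80),(6,255,255))|cv2.inRange(h,(174,150,80),(180,255,255)));m[:,:300]=0;m[:,360:]=0
pts=[]
for v in range(66,206,10):
    q=np.where(m[v])[0]; pts.append((( q.min()+q.max())/2,v,q.max()-q.min()+1))
print(pts[0],pts[-1])
X=np.array([onz(W,p[:2],.026) for p in pts]); k=np.polyfit(X[:,0],X[:,1],1);print('line y=',k,'yaw',np.degrees(np.arctan(k[0])))
print('w',pts[-1][2]*(W[1]@X[-1]+W[2])[2]/W[0][0,0])
print('red/wood',onz(W,(328.5,211.5),.026),'tri',tri(W,(328.5,211.5),W2,(290,185.5)))
print('far visible',onz(W,(328.5,64),.026))
c=[onz(W,u,.07) for u in [(253,62),(417,66),(400,258),(249,253)]];print('mouth',np.array(c))
print('boxfar',onz(W,(237,2),.07),onz(W,(424,5),.07))
```

```text
(np.float64(327.5), 66, np.int64(24)) (np.float64(328.5), 196, np.int64(22))
line y= [ 0.1727 -0.0951] yaw 9.799895679055341
w 0.024276933798315713
red/wood [ 0.4903 -0.0103  0.026 ] tri (array([ 0.4935, -0.0088,  0.039 ]), np.float64(0.0017179324880729177))
far visible [0.6366 0.014  0.026 ]
mouth [[ 0.6199  0.079   0.07  ]
 [ 0.6393 -0.063   0.07  ]
 [ 0.4628 -0.0886  0.07  ]
 [ 0.4438  0.0658  0.07  ]]
boxfar [0.6625 0.0966 0.07  ] [ 0.6848 -0.0577  0.07  ]
```

Call:
{"fn": "play_rows", "kwargs": {"plan": [[[0.5,-0.02,-0.3,0,0,0.0044,0.3],[0.49,-0.01,-0.6,0,0,0,0.3],[0,0,-0.7,0,0,0,0.3],[0,0,-0.7,0,0,0,0.3],[0,0,-0.7,0,0,0,0.3],[0,0,-0.6,0,0,0,0.3],[0,0,-0.3,0,0,0,0.3],[0,0,0,0,0,0,0.3],[0,0,0,0,0,0,0.3]]]}}

```text
time_s: 11.0
position: [0.5363, -0.0029, 0.0498]
tcp_rot: [[0.986, 0.168, -0.001], [0.168, -0.986, 0.0], [-0.0, -0.0, -1.0]]
force: [-0.5, 0.2, 0.3]
opening: 0.649
```

Position is on target. I lower to about z = 0.010 and close.

Call:
{"fn": "play_rows", "kwargs": {"plan": [[[0,0,-0.4,0,0,0,0.3],[0,0,-0.26,0,0,0,0.3],[0,0,-0.14,0,0,0,0.3],[0,0,0,0,0,0,-1],[0,0,0,0,0,0,-1],[0,0,0,0,0,0,-1],[0,0,0,0,0,0,-1],[0,0,0,0,0,0,-1],[0,0,0,0,0,0,-1]]]}}

```text
time_s: 11.9
position: [0.5364, -0.002, 0.0104]
tcp_rot: [[0.986, 0.169, 0.001], [0.169, -0.986, -0.0], [0.001, 0.0, -1.0]]
force: [-0.0, -0.1, 2.1]
opening: 0.272
```

Run:
```python
from h import *
im,s=snap('wrist','w8.png'); print(s['position'],s['tcp_rot'],s['opening'],s['force'],s['joint_positions'])
```

```text
[ 0.53640177 -0.00195568  0.01044831] [[ 9.85548229e-01  1.69393732e-01  6.71453984e-04]
 [ 1.69393815e-01 -9.85548442e-01 -6.86865283e-05]
 [ 6.50115360e-04  1.81434039e-04 -9.99999772e-01]] 0.2718866306914671 [-0.03470705 -0.14289176  2.08931829] [-1.21540530e+01  4.29477346e+01  1.03123048e+02  7.62642949e-03
  3.38907803e+01  6.80870430e+01]
```

View pics/w8.png

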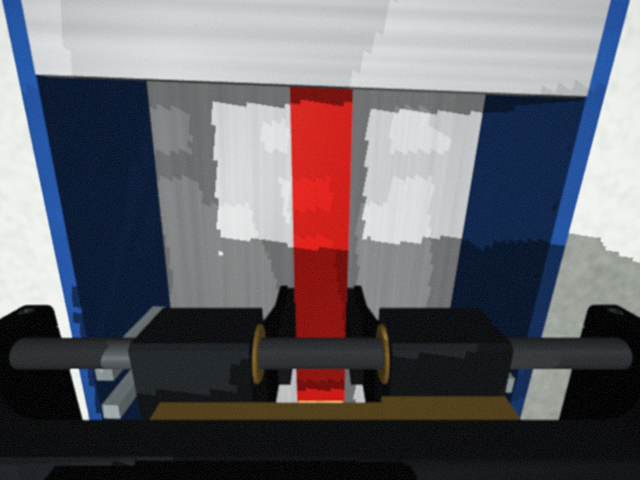

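The stick is gripped: the opening is about 24 mm and the red bar sits between the fingers. I slide it back 22 mm under the deck, then pivot 17° about its near end.

Call:
{"fn": "play_rows", "kwargs": {"plan": [[[0,0,0.04,0,0,0,-1],[-0.145,-0.025,0,0,0,0,-1],[-0.145,-0.025,0,0,0,0,-1],[-0.145,-0.025,0,0,0,0,-1],[0,0,0,0,0,0,-1],[-0.011,-0.002,0.195,0.0032,-0.0186,0,-1],[-0.022,-0.004,0.195,0.0032,-0.0186,0,-1],[0,0,0,0,0,0,-1]]]}}

```text
time_s: 12.75
position: [0.5108, -0.0059, 0.032]
tcp_rot: [[0.979, 0.168, 0.115], [0.167, -0.986, 0.021], [0.117, -0.001, -0.993]]
force: [-0.0, 0.7, -1.7]
opening: 0.274
```

Call:
{"fn": "play_rows", "kwargs": {"plan": [[[-0.033,-0.006,0.19,0.0032,-0.0186,0,-1],[-0.044,-0.008,0.19,0.0032,-0.0186,0,-1],[-0.054,-0.009,0.185,0.0032,-0.0186,0,-1],[0,0,0,0,0,0,-1],[0,0,0,0,0,0,-1]]]}}

```text
time_s: 13.25
position: [0.5077, -0.0065, 0.0576]
tcp_rot: [[0.946, 0.17, 0.276], [0.163, -0.985, 0.05], [0.28, -0.003, -0.96]]
force: [0.6, 0.3, -0.8]
opening: 0.272
```

Run:
```python
from h import *
im,s=snap('side','s9.png'); print(s['position'],s['tcp_rot'],s['opening'],s['force'],s['moment'],s['joint_positions'])
cv2.imwrite('pics/c9.png',cv2.resize(im[150:320,230:470],None,fx=3,fy=3,interpolation=2)[:,:,::-1])
```

```text
[ 0.50774263 -0.00645868  0.05758063] [[ 0.94604082  0.17029721  0.27569119]
 [ 0.16275187 -0.98538926  0.05019792]
 [ 0.2802117  -0.00262002 -0.95993465]] 0.27162403900383864 [ 0.60956895  0.2654371  -0.82626553] [-0.04582367  0.16550721 -0.00606122] [-18.11865136  35.47253887 118.68073026  34.14853416  13.75233625
  29.68908504]
```

View pics/c9.png

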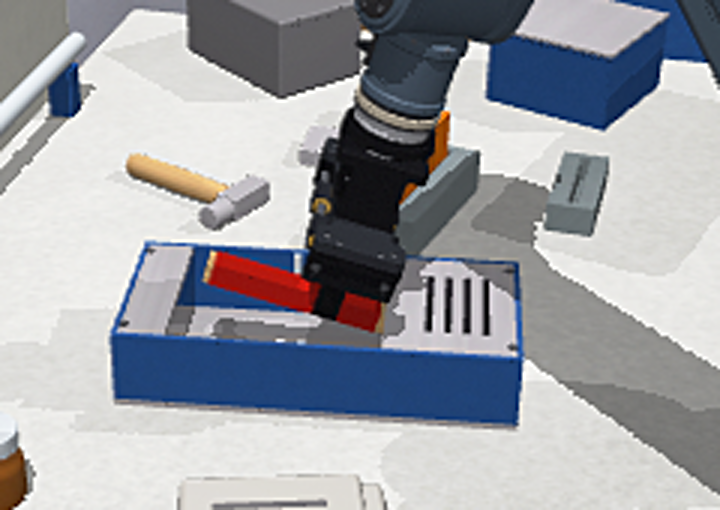

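The stick is tilted by 16°: its red far end at crop (212,265) is up through the mouth and the near end is under the deck, with low forces. Next I draw it out along its axis, about 120 mm.

Call:
{"fn": "play_rows", "kwargs": {"plan": [[[0.2,0.034,0.06,0,0,0,-1],[0.284,0.049,0.084,0,0,0,-1],[0.284,0.049,0.084,0,0,0,-1],[0.284,0.049,0.084,0,0,0,-1],[0.284,0.049,0.084,0,0,0,-1],[0,0,0,0,0,0,-1]]]}}

```text
time_s: 13.9
position: [0.5775, 0.0049, 0.0783]
tcp_rot: [[0.944, 0.172, 0.28], [0.165, -0.985, 0.048], [0.285, 0.001, -0.959]]
force: [0.3, -0.4, -1.2]
opening: 0.269
```

Call:
{"fn": "play_rows", "kwargs": {"plan": [[[0.284,0.049,0.084,0,0,0,-1],[0.284,0.049,0.084,0,0,0,-1],[0.284,0.049,0.084,0,0,0,-1],[0.2,0.034,0.06,0,0,0,-1],[0,0,0,0,0,0,-1],[0,0,0,0,0,0,-1]]]}}

```text
time_s: 14.5
position: [0.6254, 0.0145, 0.0925]
tcp_rot: [[0.946, 0.171, 0.274], [0.163, -0.985, 0.051], [0.279, -0.003, -0.96]]
force: [-0.3, 0.1, -0.6]
opening: 0.269
```

Call:
{"fn": "play_rows", "kwargs": {"plan": [[[0,0,0.2,0,0,0,-1],[0,0,0.4,0,0,0,-1],[0,0,0.4,0,0,0,-1],[0,0,0.4,0,0,0,-1],[0,0,0.4,0,0,0,-1],[0,0,0.4,0,0,0,-1],[0,0,0.4,0,0,0,-1],[0,0,0.2,0,0,0,-1],[0,0,0,0,0,0,-1],[0,0,0,0,0,0,-1],[0,0,0,0,0,0,-1],[0,0,0,0,0,0,-1]]]}}

```text
time_s: 15.7
position: [0.6257, 0.0144, 0.2318]
tcp_rot: [[0.947, 0.171, 0.274], [0.163, -0.985, 0.051], [0.278, -0.003, -0.96]]
force: [0.3, 0.7, -0.9]
opening: 0.276
```

Run:
```python
from h import *
im,s=snap('side','s10.png'); print(s['time_s'],s['position'],s['tcp_rot'],s['opening'],s['force'],s['qvel'])
cv2.imwrite('pics/c10.png',cv2.resize(im[120:320,200:470],None,fx=2.8,fy=2.8,interpolation=2)[:,:,::-1])
```

```text
15.7 [0.62568214 0.01439701 0.23178903] [[ 0.9465719   0.17053963  0.27371128]
 [ 0.16284806 -0.9853447   0.05075759]
 [ 0.27835614 -0.00347236 -0.96047166]] 0.27635032088099487 [ 0.30290263  0.68301735 -0.86301405] [ 0.04212433 -0.00765531 -0.42041272 -0.04352408  0.0141469   0.08079404]
```

View pics/c10.png

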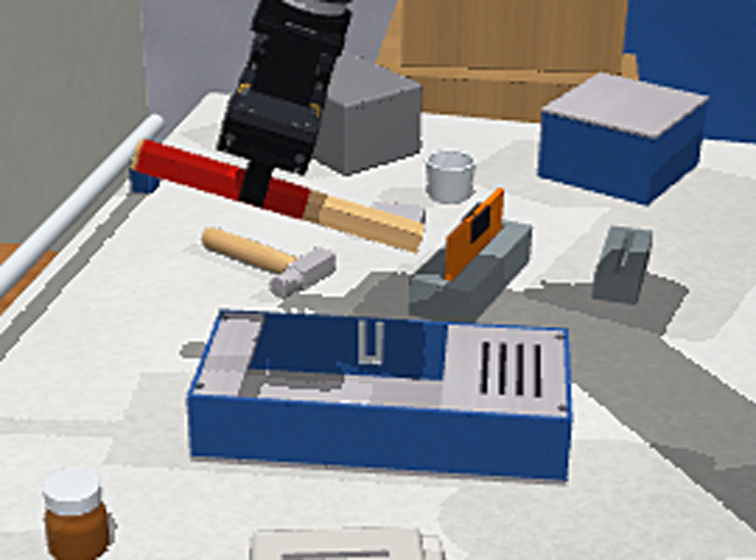

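The stick is clear in the air (near end about z = 0.19, far end about 0.27), the baffle is parked, and the bystanders are in place.

```bash
python3 -c "
from rig import *
print(hand_in())"
```

```text
the job is handed in; nothing more can be done
None
```

I parked the baffle in the larger stand and drew the emery stick out of the box. I handed in at 15.7 s with the stick held still in the gripper; no verdict was reported.

- **Baffle:** it went down into the slot until it touched bottom (foot about 38 mm deep) and was let go. A wrist picture afterwards showed its top edge within about 1 mm of where I expected it, and the last side picture still shows it upright in the slot.
- **Stick:** I gripped it through the mouth, slid it back 22 mm under the near deck and tilted it about 16°. From the tool pose, the far end was then at about 91 mm and the near end at about 18 mm. I then drew it out along its axis and raised it clear.
- **Final state:** the ends are at about 0.19 m and 0.27 m, worked out from the tool pose. The gripper opening is about 24 mm, matching the stick's width. The side picture shows the stick touching nothing, and the bystanders in view look unmoved.
- **Disagreements:** height checks that relied on the blurry top camera or on hand-picked points were 10–24 mm off the stated heights. I used the stated heights instead, and the wrist-camera widths and the contact at the slot bottom agreed with them. The stick's yaw came out at about 9.8°, against about 7.5° for the box, which is within the stated 4°.

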